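Face up and restock a lane of oil tins, first in first out

ROBOT

A 6-joint arm with a two-finger parallel gripper is mounted at the origin on the work surface. World frame = base frame: x ahead of the robot, y to its left, z up, the work surface at z = 0. Lengths are in m, angles in degrees, forces in N, time in s.
With the tool pointing down it reaches from about 0.325 to 0.85 m from the base axis. Payload 15.5 kg.
Tool frame: the origin (TCP) lies at the very end of the fingers, on their centre line; the grasp point (between the pads) lies arm.grip_depth behind it (arm.grip_depth is the distance from the TCP to the grasp point, in m); z points along the fingers, y is the direction in which the jaws open and shut (so a half turn about z gives the same grasp; the last joint's range is limited). The gripper opens to 91 mm and grips with 3 to 60 N. Pads are 32 mm wide; open, the fingers measure 118 mm over their backs; the gripper's body (76 mm by 178 mm) begins 60 mm behind the grasp point.
Start: joints at [-77.321, 28.281, 77.091, -0, 74.628, -5.472], TCP at [0.195, -0.594, 0.214] pointing down, gripper open.
Joint ranges: [-166.48, 166.48], [-47.26, 123.95], [12.59, 153.08], [-70.14, 250.14], [6.76, 159.57], [-176.63, 176.63]. Speed limits (degrees/s): [108.29, 108.29, 147.25, 172.46, 172.46, 172.46].

INTERFACE

Orientations are given as a 3x3 rotation matrix whose columns are the frame's x, y, z axes.
In Python, from rig import arm gives the robot as it stands. Calls block until the motion is done:
- arm.move_to(position, orientation): joint-space move of the TCP to a pose.
- arm.move_l(position, orientation=None, feed=0.15): straight line of the TCP; orientation=None keeps the orientation; feed is the mean speed in m/s.
- arm.move_joints(angles): joint-space move.
- arm.grip(opening): finger opening in m; the grip force is fixed at half the most; returns when the fingers have stopped.
- arm.sleep(seconds).
- arm.solve_ik(position, orientation): joint angles nearest the present ones, or None.
- arm.snapshot(name): name is "scene" or "top" or "wrist"; returns the picture (480x640x3 uint8, red, green, blue); there is no depth.
- arm.get_calibration(name): a dict with "intrinsics" (3x3 intrinsics, pixels), "cam_to_world" (4x4, takes a point from camera to world coordinates). Camera axes: x right, y down, z forward; pixel columns grow to the right and rows downward; lengths in m; the calibration is good to about 2 mm. The wrist camera is an equidistant fisheye: a pixel r from the principal point sees the ray r / f radians off the axis. A picture is of the moment at which its call begins: read the wrist's pose just before it. get_calibration takes no time and is no camera call; for the wrist camera it gives the pose at the moment of the call.
A pose or a line that the arm cannot do raises arm.Unreachable and nothing moves.
- arm.sign_off(): hands the job in, once; it reports no verdict.
Readings, each from a call of its own:
- arm.current_t(): time.
- arm.current_joint_positions(): joint angles.
- arm.current_dq(): joint speeds.
- arm.current_tau(): joint torques, N m.
- arm.current_ee_pos(): TCP position.
- arm.current_tool_rot(): TCP orientation.
- arm.current_force(): force on the tool from outside, world axes, zero at the start.
- arm.current_torque(): the same for the moment, N m.
- arm.current_width(): finger opening in m.
Only numpy, scipy, OpenCV 4.12 (cv2) and the standard library are available. Lean on these libraries where they do the work, as an engineer would, in place of code of your own. Each camera call takes 0.05 s, during which the arm holds its last target.

TASK

Top up the tray of red finishing-oil tins so that the oldest are used first: slide the two old red tins (yellow dots) forward along their tray until the front one stands against the front lip and the other touches up behind it, and only then take the new red tin (white dot) from the bench and set it down in the same tray, close up behind the old ones. Do not lift the old tins, do not drop the new one in, keep every tin upright, and leave the blue tins, the carving block, the mallet and the gouge where they are.

Things in the scene. Friction and masses are not known exactly. Their poses are not given: they have to be found in the camera images.
- red_tray: Open plywood lane tray, fixed on the bench, 262 (x) x 82 (y) mm, walls 6 mm thick. Origin: centre of its underside; x runs from front (end nearer the robot) to back. Lane floor at z = 6 mm; inside it is 70 mm wide and 250 mm long, front lip at x = -125 mm. Walls reach z = 30 mm, the lip z = 24 mm. Red strip on the lip. Left or right of the blue tray.
- blue_tray: Open plywood lane tray, fixed on the bench, 262 (x) x 82 (y) mm, walls 6 mm thick. Origin: centre of its underside; x runs from front (end nearer the robot) to back. Lane floor at z = 6 mm; inside it is 70 mm wide and 250 mm long, front lip at x = -125 mm. Walls reach z = 30 mm, the lip z = 24 mm. Blue strip on the lip; not part of the job.
- old_front: Old red tin, yellow dot on its lid, the nearer to the front of the red tray but well short of the lip: steel tin, 62 mm diameter, 82 mm to its flat lid plus a black cap 24 mm across, 10 mm high; about 0.3 kg. Origin: centre of its underside; its yaw means nothing. It slides on the lane floor; pushed above half its height it may tip.
- old_rear: Old red tin, yellow dot on its lid, behind the other in the red tray, 46 to 60 mm from the back wall: steel tin, 62 mm diameter, 82 mm to its flat lid plus a black cap 24 mm across, 10 mm high; about 0.3 kg. Origin: centre of its underside; its yaw means nothing. It slides on the lane floor; pushed above half its height it may tip.
- new_tin: New red tin, white dot on the lid, standing on the bench to the left or the right of the trays: steel tin, 62 mm diameter, 82 mm to its flat lid plus a black cap 24 mm across, 10 mm high; about 0.3 kg. Origin: centre of its underside; its yaw means nothing. 
- blue_front: Blue tin near the front of the blue tray, a bystander: steel tin, 62 mm diameter, 82 mm to its flat lid plus a black cap 24 mm across, 10 mm high; about 0.3 kg. Origin: centre of its underside; its yaw means nothing. 
- blue_rear: Blue tin behind it in the blue tray, a bystander: steel tin, 62 mm diameter, 82 mm to its flat lid plus a black cap 24 mm across, 10 mm high; about 0.3 kg. Origin: centre of its underside; its yaw means nothing. 
- carving_block: Light wooden block 110 x 80 x 28 mm (x, y, z) with a carved rosette, lying on the bench on the other side of the trays from the new tin, a bystander. Origin: centre of its underside.
- mallet: Turned wooden carver's mallet standing on its head at the far side of the bench, 96 mm diameter, 240 mm tall with the handle up, a bystander. Origin: centre of its underside.
- gouge: Carving gouge with a dark wooden handle lying on the far side of the bench, 226 mm long, 25 mm high, a bystander. Origin: on the bench under the joint of handle and blade; x points to the cutting edge.
Mind the look-alikes: they are no part of the job. What is shaped like the new_tin but purple is not meant. What is shaped like the old_rear but purple or turquoise is not meant.

How it is judged (in metres and radians):
On the way:
1. both old red tins stand forward in their tray, against the front lip and each other, before the new tin is in the tray (x of old_front in the frame of red_tray between -0.1 and -0.084 m and horizontal distance between old_front and old_rear below 0.072 m and x of old_rear in the frame of red_tray between -0.04 and -0.014 m and z of each of old_front, old_rear in the frame of red_tray below 0.01 m and y of old_front in the frame of red_tray between -0.01 and 0.01 m and angle between each of old_front, old_rear's own z axis and vertical below 0.06 rad and linear speed of each of old_front, old_rear below 0.02 m/s and y of old_rear in the frame of red_tray between -0.01 and 0.01 m and not (y of new_tin in the frame of red_tray between -0.05 and 0.05 m and x of new_tin in the frame of red_tray between -0.15 and 0.15 m)), for 0.2 s.
At the end, for the whole second after the job is handed in: In the red tray, from the front: the old front tin within 10 mm of the front lip, the old rear tin within 10 mm behind it, the new tin within 12 mm behind that; all three upright, on the lane floor, released and at rest (x of old_front in the frame of red_tray between -0.1 and -0.084 m and horizontal distance between old_front and old_rear below 0.072 m and x of old_rear in the frame of red_tray between -0.04 and -0.014 m and horizontal distance between old_rear and new_tin below 0.074 m and x of new_tin in the frame of red_tray between 0.018 and 0.056 m and z of each of old_front, old_rear, new_tin in the frame of red_tray below 0.01 m and y of old_front in the frame of red_tray between -0.01 and 0.01 m and angle between each of old_front, old_rear, new_tin's own z axis and vertical below 0.06 rad and linear speed of each of old_front, old_rear, new_tin below 0.02 m/s and y of old_rear in the frame of red_tray between -0.01 and 0.01 m and y of new_tin in the frame of red_tray between -0.01 and 0.01 m); the robot touches nothing.
It fails at once if an old red tin is lifted (more than 15 mm off the lane floor) (z of any of old_front, old_rear in the frame of red_tray above 0.021 m).
It fails at once if a tin is tipped over (leans more than 30 degrees) (angle between any of old_front, old_rear, new_tin, blue_front, blue_rear's own z axis and vertical above 0.52 rad).
It fails at once if the new tin is let go over the tray more than 15 mm above the lane floor (y of new_tin in the frame of red_tray between -0.05 and 0.05 m and x of new_tin in the frame of red_tray between -0.15 and 0.15 m and z of new_tin in the frame of red_tray above 0.021 m and contact force between the fingers and new_tin below 0.05 N).
It fails at once if a blue tin, the carving block, the mallet or the gouge is moved by more than 15 mm (distance of any of blue_front, blue_rear, carving_block, mallet, gouge from where it was at the start of the episode above 0.015 m).
It also fails if it takes over 51 s, if anything falls off the work surface, if the arm or the gripper's body presses on something with over 40 N, if the wrist force passes 120 N, or if a joint passes its speed limit or range.

## Working session

There is one attempt and no reset: what is moved stays moved. The work goes in short steps, each a Python script; the robot and the scene stay as the last script left them, time stands still between calls to the robot, and variables do not carry over. Pictures are saved under pics/ and viewed, and the job is handed in when it is done.

```bash
mkdir -p pics; python3 - <<'E'
from rig import arm
import cv2, numpy as np
for n in ["scene","top"]:
    im=arm.snapshot(n); cv2.imwrite(f"pics/{n}0.png",im[:,:,::-1])
    c=arm.get_calibration(n); print(n,np.round(c["intrinsics"],1).tolist(),np.round(c["cam_to_world"],4).tolist())
print(arm.grip_depth,arm.current_t(),arm.current_width(),np.round(arm.current_tool_rot(),3).tolist())
E
```

```text
scene [[578.9, 0.0, 324.5], [0.0, 578.9, 241.2], [0.0, 0.0, 1.0]] [[0.6498, 0.5445, -0.5304, 1.3098], [0.76, -0.4775, 0.4408, -0.5285], [-0.0132, -0.6895, -0.7241, 0.9962], [0.0, 0.0, 0.0, 1.0]]
top [[613.6, 0.0, 321.5], [0.0, 613.6, 247.4], [0.0, 0.0, 1.0]] [[-0.0194, -0.9933, 0.1141, 0.4662], [-0.9998, 0.0205, 0.0082, 0.0359], [-0.0105, -0.1139, -0.9934, 1.3025], [0.0, 0.0, 0.0, 1.0]]
0.0188 0.1 0.09113886218270449 [[0.95, 0.312, -0.0], [0.312, -0.95, 0.001], [0.0, -0.001, -1.0]]
```

View pics/top0.png

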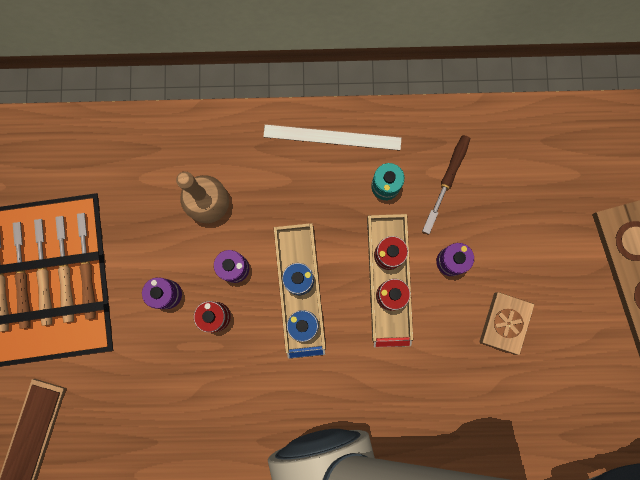

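View pics/scene0.png

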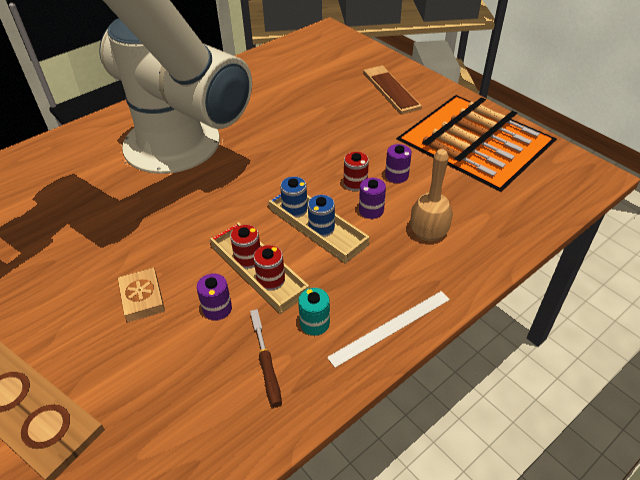

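The top view shows red tins at (392,252) and (394,295) in the red tray. The possible new tins are the red one with a white dot at (211,317) and the purple ones at (160,293) and (231,265). Red with a white dot fits the description. The turquoise tin at (389,180) and the purple one at (457,258) are look-alikes. I'll enlarge to confirm.

```bash
cat > h.py <<'E'
import cv2, numpy as np
def cast(c,u,v,z):
    K=np.array(c["intrinsics"]);T=np.array(c["cam_to_world"])
    d=T[:3,:3]@np.linalg.inv(K)@np.array([u,v,1.0]);o=T[:3,3]
    return (o+d*(z-o[2])/d[2])[:2]
def proj(c,P):
    K=np.array(c["intrinsics"]);T=np.array(c["cam_to_world"])
    p=K@(T[:3,:3].T@(np.array(P)-T[:3,3])); return p[:2]/p[2]
E
python3 - <<'E'
import cv2,numpy as np
im=cv2.imread("pics/top0.png")
a=cv2.resize(im[205:355,355:425],None,fx=4,fy=4,interpolation=cv2.INTER_CUBIC)
b=cv2.resize(im[285:355,180:250],None,fx=6,fy=6,interpolation=cv2.INTER_CUBIC)
o=np.zeros((600,720,3),np.uint8);o[:,:280]=a;o[:420,290:710]=b
cv2.imwrite("pics/crop.png",o)
hsv=cv2.cvtColor(im,cv2.COLOR_BGR2HSV)
m=(((hsv[...,0]<6)|(hsv[...,0]>174))&(hsv[...,1]>170)&(hsv[...,2]>60)).astype(np.uint8)
n,l,s,c=cv2.connectedComponentsWithStats(m)
for i in range(1,n):
    if s[i,4]>40: print(s[i],c[i])
k=(hsv[...,2]<55).astype(np.uint8)
n,l,s,c=cv2.connectedComponentsWithStats(k)
for i in range(1,n):
    if 40<s[i,4]<400: print('dark',s[i],c[i])
E
```

```text
[378 237  29  29 478] [392.87029289 250.72594142]
[380 280  29  29 497] [395.12474849 293.82092555]
[195 302  28  29 486] [208.61728395 317.05761317]
[377 337  32   3  56] [392.53571429 338.46428571]
[376 341  34   6 153] [392.65359477 343.25490196]
dark [384 171  11  12 104] [389.09615385 176.85576923]
dark [373 183  26  13  72] [382.94444444 191.13888889]
dark [372 188  26  13  64] [382.359375 196.125   ]
dark [387 245  12  12 109] [392.41284404 250.70642202]
dark [437 249  22  27 149] [443.58389262 265.18120805]
dark [453 252  13  12 115] [458.94782609 257.59130435]
dark [228 257  21  26 108] [242.11111111 272.67592593]
dark [223 259  12  12 112] [228.23214286 264.66964286]
dark [292 272  12  12 108] [297.42592593 277.59259259]
dark [162 280  20  29 200] [173.95  295.465]
dark [150 287  13  12 123] [156.03252033 292.46341463]
dark [389 288  12  12 109] [394.57798165 293.82568807]
dark [219 303  11  25  61] [225.6557377  315.32786885]
dark [203 311  12  12 114] [208.51754386 316.26315789]
dark [296 320  12  12 107] [301.79439252 325.5046729 ]
dark [323 454  28  26  72] [332.83333333 465.76388889]
```

View pics/crop.png

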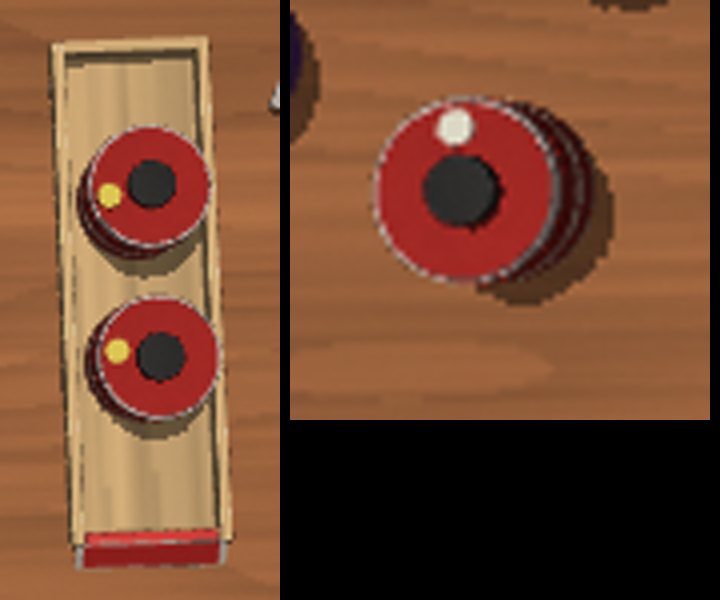

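The crop confirms one red tin with a white dot at (208,317) as the new tin, and two red tins with yellow dots in the tray with the red lip. Next I'll measure them.

```bash
cat > meas.py <<'E'
from rig import arm
from h import *
c=arm.get_calibration("top")
P=[cast(c,u,v,.030) for u,v in [(367.5,215.75),(407,214.2),(413,340),(372.5,341)]]
P=np.array(P);print(np.round(P,4).tolist())
fx=(P[0]+P[1])/2-(P[2]+P[3])/2; yaw=np.degrees(np.arctan2(fx[1],fx[0])); print("tray c",P.mean(0).round(4),"len",np.linalg.norm(fx),"yaw",yaw)
f={}
for n,u,v,z,cu,cv in [("rear",392.0,251,.088,392.41,250.71),("front",394,294,.088,394.58,293.83),("new",208.5,316,.082,208.52,316.26),("purA",0,0,.082,228.23,264.67),("purB",0,0,.082,156.03,292.46),("blueF",0,0,.088,301.79,325.5),("blueR",0,0,.088,297.43,277.6),("turq",0,0,.082,389.1,176.86)]:
    print(n,"lid",cast(c,u,v,z).round(4) if u else "","cap",cast(c,cu,cv,z+.01).round(4))
print("mallet top",cast(c,184,180,.24))
E
python3 meas.py
python3 - <<'E'
import cv2,numpy as np
im=cv2.imread("pics/scene0.png")
cv2.imwrite("pics/scrop.png",cv2.resize(im[215:315,200:320],None,fx=6,fy=6,interpolation=cv2.INTER_CUBIC))
E
```

```text
[[0.6773, -0.0513], [0.6788, -0.1341], [0.4177, -0.1372], [0.4172, -0.0543]]
tray c [ 0.5478 -0.0942] len 0.260647951252132 yaw 0.6652277611078828
rear lid [ 0.5957 -0.094 ] cap [ 0.5952 -0.0938]
front lid [ 0.5103 -0.0952] cap [ 0.5103 -0.0952]
new lid [0.4744 0.2725] cap [0.4738 0.2705]
purA lid  cap [0.5747 0.2316]
purB lid  cap [0.5225 0.3745]
blueF lid  cap [0.4523 0.0873]
blueR lid  cap [0.5459 0.0944]
turq lid  cap [ 0.7452 -0.0926]
mallet top [0.71336463 0.28571289]
```

View pics/scrop.png

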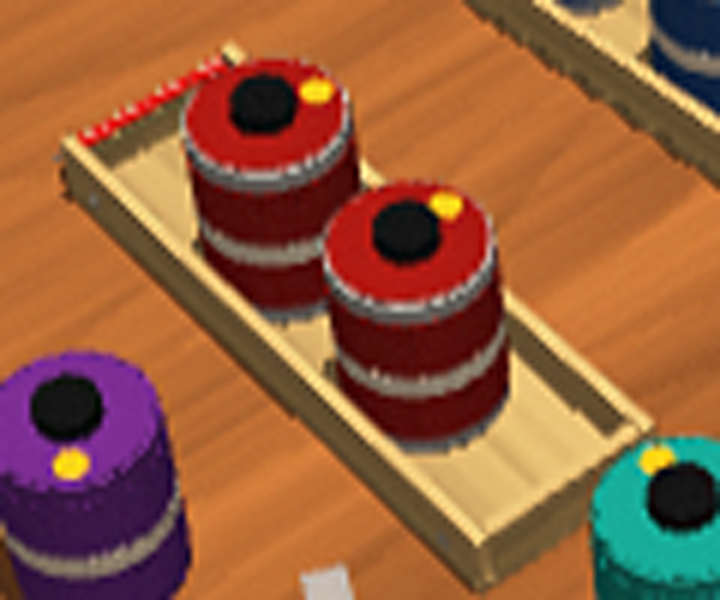

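The rear tin is at x≈+47 mm in the tray frame, which matches the stated 46 mm gap. I'll push with partly open fingers as a V, entering the gap behind it.

```bash
cat >> h.py <<'E'
C=np.array([0.5478,-0.0942]);YAW=np.radians(0.665)
UX=np.array([np.cos(YAW),np.sin(YAW)]);UY=np.array([-UX[1],UX[0]])
R=np.array([[UX[0],UX[1],0],[UX[1],-UX[0],0],[0,0,-1.0]])
def W(x,y,z): return [*(C+x*UX+y*UY),z]
def T(p): d=np.array(p[:2])-C; return np.array([d@UX,d@UY])
E
python3 - <<'E'
from rig import arm
from h import *
print(arm.solve_ik(W(.102,0,.22),R), arm.solve_ik(W(.102,0,.026),R))
arm.grip(.024)
arm.move_to(W(.102,0,.18),R)
print(arm.current_t(),arm.current_ee_pos(),arm.current_force(),arm.current_width())
for n in ["wrist","top"]: cv2.imwrite(f"pics/{n}1.png",arm.snapshot(n)[:,:,::-1])
E
```

```text
[-1.33557969e+01  3.05797125e+01  7.18272358e+01 -2.54444375e-14
  7.75930517e+01  7.59792031e+01] [-1.33557969e+01  4.27630169e+01  8.20124992e+01 -2.54444375e-14
  5.52244839e+01  7.59792031e+01]
3.6083 [ 0.64969687 -0.09386862  0.18004943] [-0.12826807 -0.44156613 -0.13646121] 0.02392997033187634
```

View pics/wrist1.png

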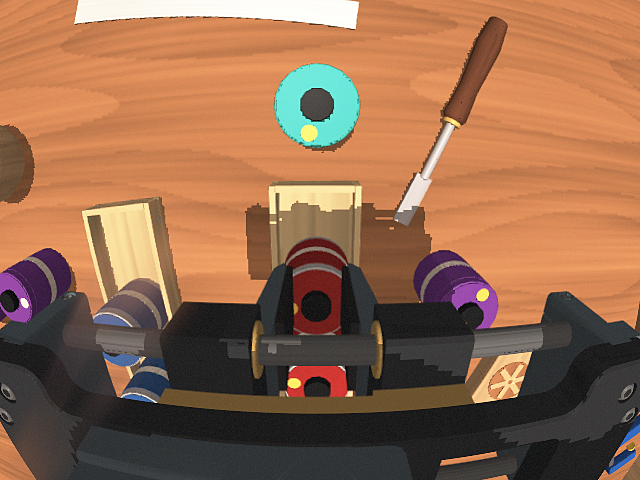

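The wrist view shows the fingers at columns 290–345, centred on the lane. The tray's back wall is at row ~184, with its corners at (270,184) and (361,183). I'll cross-check the tray with these corners, then descend.

```bash
python3 - <<'E'
from rig import arm
from h import *
c=arm.get_calibration("wrist");K=np.array(c["intrinsics"]);M=np.array(c["cam_to_world"])
def wc(u,v,z):
    x=(u-K[0,2])/K[0,0];y=(v-K[1,2])/K[1,1];r=np.hypot(x,y)
    d=M[:3,:3]@np.array([np.sin(r)*x/r,np.sin(r)*y/r,np.cos(r)]);o=M[:3,3]
    return T((o+d*(z-o[2])/d[2]))
print(wc(270,184,.03),wc(361,183,.03),wc(317,105,.092))
f0=np.array(arm.current_force())
arm.move_l(W(.102,0,.06),R,feed=.15)
arm.move_l(W(.102,0,.026),R,feed=.06)
print(arm.current_t(),T(arm.current_ee_pos()),np.array(arm.current_force())-f0)
E
```

```text
[0.13600299 0.0412013 ] [ 0.13680291 -0.03831969] [2.00855937e-01 2.87009321e-05]
5.375 [ 1.02094627e-01 -2.59534194e-05] [ 0.17709561 -0.16481545  0.5807684 ]
```

```bash
python3 - <<'E'
from rig import arm
from h import *
f0=np.array(arm.current_force())
for x in [.085,.06,.04,.026]:
    arm.move_l(W(x,0,.026),R,feed=.05); f=np.array(arm.current_force())-f0
    print(x,T(arm.current_ee_pos()).round(4),f.round(2),round(arm.current_t(),2))
    if abs(f[0])>12: break
x=.026
while x>.016:
    x-=.002; arm.move_l(W(x,0,.026),R,feed=.02); f=np.array(arm.current_force())-f0
    print(round(x,4),T(arm.current_ee_pos()).round(4),f.round(2),round(arm.current_t(),2))
    if f[0]>10: break
cv2.imwrite("pics/top2.png",arm.snapshot("top")[:,:,::-1]);cv2.imwrite("pics/scene2.png",arm.snapshot("scene")[:,:,::-1])
a=cv2.imread("pics/top2.png")[200:360,330:450];b=cv2.imread("pics/scene2.png")[190:330,190:330]
o=np.zeros((600,800,3),np.uint8);a=cv2.resize(a,(400,533));b=cv2.resize(b,(400,400));o[:533,:400]=a;o[:400,400:]=b;cv2.imwrite("pics/c2.png",o)
E
```

```text
0.085 [0.0847 0.    ] [ 0.04 -0.04 -1.18] 5.87
0.06 [0.0596 0.    ] [-0.02 -0.65 -0.16] 6.52
0.04 [0.0395 0.    ] [ 0.31 -0.23 -0.74] 7.07
0.026 [0.0254 0.0001] [-0.3   2.1   0.07] 7.5
0.024 [ 0.0239 -0.    ] [ 0.74  0.41 -0.15] 7.75
0.022 [ 0.022 -0.   ] [ 3.26 -0.37 -0.96] 8.0
0.02 [ 0.0198 -0.    ] [ 1.33  0.48 -1.55] 8.25
0.018 [0.0178 0.    ] [ 1.75 -0.71 -0.11] 8.5
0.016 [0.0158 0.    ] [ 1.76  0.23 -0.74] 8.75
```

View pics/c2.png

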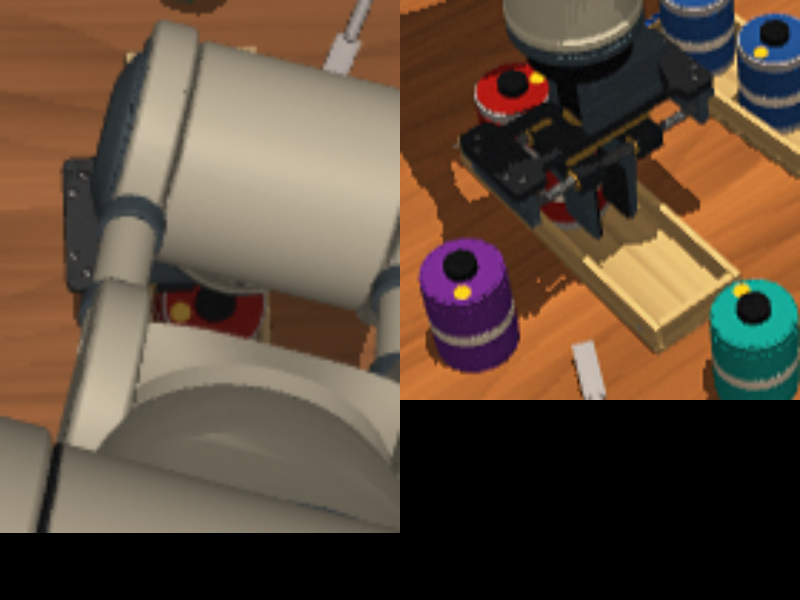

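The tins have moved forward together. The front lid is visible past the gripper, both are upright, and the fingers are behind the rear tin. I'll keep stepping until I feel the lip.

```bash
python3 - <<'E'
from rig import arm
from h import *
x=.016
while x>.003:
    x-=.001; arm.move_l(W(x,0,.026),R,feed=.02); f=np.mean([arm.current_force() for _ in range(5)],0)
    print(round(x,4),T(arm.current_ee_pos()).round(4),f.round(2),round(arm.current_t(),2))
    if f[0]>9: break
E
```

```text
0.015 [0.0151 0.    ] [ 3.22 -0.93 -0.81] 9.1
0.014 [ 0.0149 -0.0002] [ 6.23 -0.03 -0.61] 9.35
0.013 [ 0.0148 -0.0003] [ 9.54 -0.24  0.79] 9.6
```

Firm contact at TCP x = 14.9 mm, so the tins are against the lip. That is within about 2 mm of where I predicted it. I'll retreat, go up and clear the view.

```bash
python3 - <<'E'
from rig import arm
from h import *
arm.move_l(W(.035,0,.026),R,feed=.1)
arm.move_l(W(.035,0,.24),R,feed=.25)
N=[.4741,.2715]
arm.grip(.091)
arm.move_to([*N,.24],R)
print(arm.current_t(),arm.current_ee_pos())
for n in ["wrist","top"]: cv2.imwrite(f"pics/{n}3.png",arm.snapshot(n)[:,:,::-1])
im=cv2.imread("pics/top3.png")
hsv=cv2.cvtColor(im,cv2.COLOR_BGR2HSV)
c=arm.get_calibration("top")
n,l,s,cc=cv2.connectedComponentsWithStats((hsv[...,2]<55).astype(np.uint8))
for i in range(1,n):
    if 80<s[i,4]<160:
        for z in (.098,): print(s[i],cc[i].round(1),T(cast(c,*cc[i],z)).round(4))
a=cv2.resize(im[190:365,180:440],None,fx=3,fy=3,interpolation=cv2.INTER_CUBIC); cv2.imwrite("pics/c3.png",a)
E
```

```text
13.4917 [0.47472319 0.27075789 0.2399962 ]
[384 171  11  12 104] [389.1 176.9] [ 0.1961 -0.    ]
[437 249  22  27 147] [443.7 265.3] [ 0.0153 -0.0994]
[453 252  13  12 115] [458.9 257.6] [ 0.0296 -0.1302]
[228 257  21  26 108] [242.1 272.7] [0.0134 0.2973]
[223 259  12  12 112] [228.2 264.7] [0.0301 0.3245]
[292 272  12  12 107] [297.5 277.6] [0.0002 0.1886]
[389 286  12  11 105] [394.2 290.8] [-0.0316 -0.0002]
[391 317  12  12 108] [396.1 322.3] [-0.0929 -0.0012]
[296 320  12  12 106] [301.8 325.5] [-0.0935  0.1826]
```

View pics/c3.png

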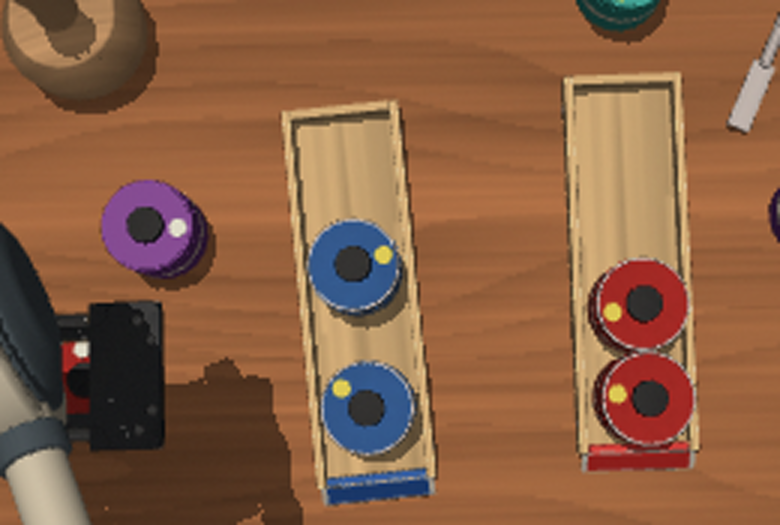

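View pics/wrist3.png

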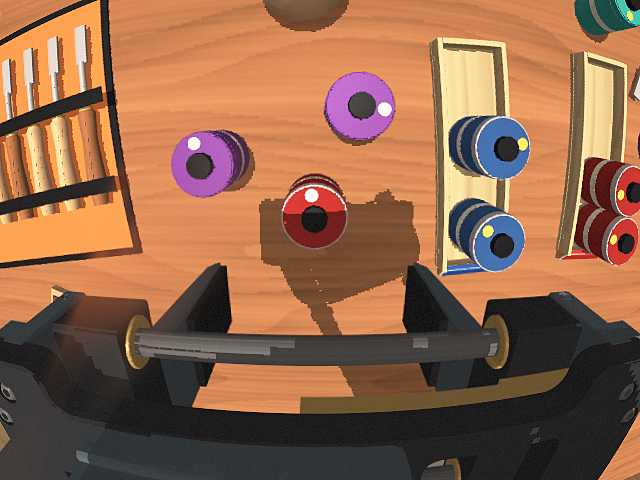

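The old tins are now at tray x = −93 and −32 mm, touching each other and against the lip. The wrist view shows the red tin with the white dot at (314,219), midway between the fingers. Next I'll refine its position and grasp it.

```bash
python3 - <<'E'
from rig import arm
from h import *
c=arm.get_calibration("wrist");K=np.array(c["intrinsics"]);M=np.array(c["cam_to_world"])
u,v=314,219;x=(u-K[0,2])/K[0,0];y=(v-K[1,2])/K[1,1];r=np.hypot(x,y)
d=M[:3,:3]@np.array([np.sin(r)*x/r,np.sin(r)*y/r,np.cos(r)]);o=M[:3,3]
p=o+d*(.092-o[2])/d[2]; print(p)
t=[.476,(p[1]+.2715)/2 if abs(p[1]-.2715)<.008 else .2715]; print(t)
arm.move_l([*t,.11],R,feed=.2); arm.move_l([*t,.042],R,feed=.1)
print(arm.current_force()); arm.grip(.05)
print(arm.current_width(),arm.current_force(),arm.current_t())
arm.move_l([*t,.24],R,feed=.2)
print(arm.current_width(),arm.current_force(),arm.current_t())
cv2.imwrite("pics/wrist4.png",arm.snapshot("wrist")[:,:,::-1]); cv2.imwrite("pics/scene4.png",arm.snapshot("scene")[:,:,::-1])
E
```

```text
[0.47760895 0.27421094 0.092     ]
[0.476, np.float64(0.27285546919100157)]
[ 0.58348437 -0.69470241  0.83766942]
0.06156091170209134 [-0.28007393 -0.15538828  4.54478157] 15.7833
0.06135197676146186 [-0.24315417 -0.20647095 -2.86192003] 16.925
```

View pics/scene4.png

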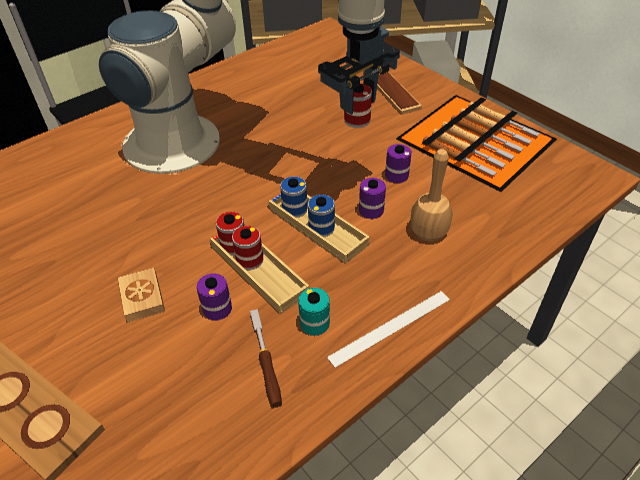

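View pics/wrist4.png

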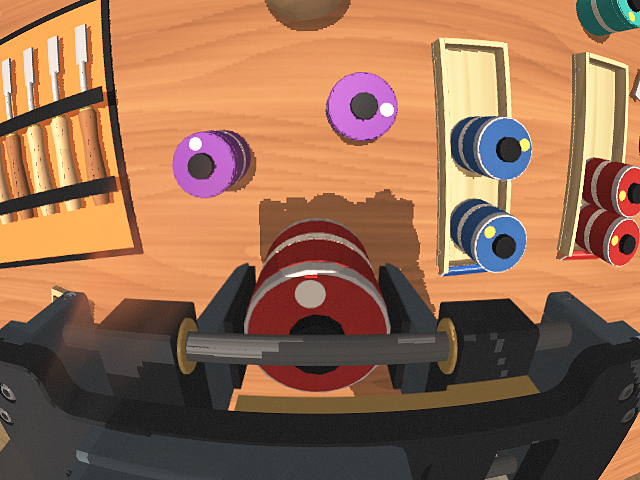

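The new tin is held upright, and the width reads 61.4 mm. The other tins haven't moved. I'll carry it over and lower it in steps, watching the force.

```bash
python3 - <<'E'
from rig import arm
from h import *
X=.037
arm.move_to(W(X,0,.24),R)
arm.move_l(W(X,0,.085),R,feed=.2); arm.sleep(.1)
f0=np.mean([arm.current_force() for _ in range(5)],0); print(f0,arm.current_t())
cv2.imwrite("pics/wrist5.png",arm.snapshot("wrist")[:,:,::-1]); cv2.imwrite("pics/scene5.png",arm.snapshot("scene")[:,:,::-1])
b=cv2.imread("pics/scene5.png")[180:320,190:330];a=cv2.imread("pics/wrist5.png")[100:400,160:480]
o=np.zeros((420,800,3),np.uint8);o[:375,:400]=cv2.resize(a,(400,375));o[:400,400:]=cv2.resize(b,(400,400));cv2.imwrite("pics/c5.png",o)
E
```

```text
[ 0.45576966 -0.1055734  -2.72221741] 19.475
```

View pics/c5.png

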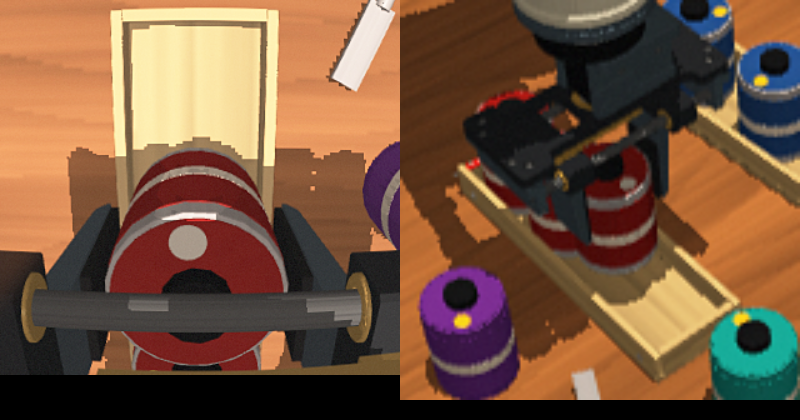

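The tin hangs centred over the lane, behind the old tins. Lowering.

```bash
python3 - <<'E'
from rig import arm
from h import *
X=.037
f0=np.mean([arm.current_force() for _ in range(5)],0)
z=.085
for z in [.076,.070,.064,.058,.054,.052,.051,.050,.049,.048,.047,.046,.045]:
    arm.move_l(W(X,0,z),R,feed=.04); f=np.mean([arm.current_force() for _ in range(5)],0)-f0
    print(z,np.array(arm.current_ee_pos())[2].round(4),f.round(2),round(arm.current_t(),2))
    if f[2]>2.5 or np.hypot(*f[:2])>6: break
cv2.imwrite("pics/wrist6.png",arm.snapshot("wrist")[:,:,::-1]); cv2.imwrite("pics/scene6.png",arm.snapshot("scene")[:,:,::-1])
b=cv2.imread("pics/scene6.png")[180:320,190:330];a=cv2.imread("pics/wrist6.png")[100:400,160:480]
o=np.zeros((420,800,3),np.uint8);o[:375,:400]=cv2.resize(a,(400,375));o[:400,400:]=cv2.resize(b,(400,400));cv2.imwrite("pics/c6.png",o)
E
```

```text
0.076 0.0756 [-0.42 -0.17  0.04] 19.95
0.07 0.0697 [-0.9  -0.24  0.05] 20.25
0.064 0.0637 [-0.74  1.17 -0.04] 20.55
0.058 0.0577 [-0.82  0.86  0.47] 20.85
0.054 0.0538 [-0.16  0.23  0.42] 21.1
0.052 0.0519 [ 0.18  0.66 -0.18] 21.35
0.051 0.051 [0.25 0.78 0.97] 21.6
0.05 0.05 [-0.11  1.32 -0.  ] 21.85
0.049 0.0489 [-0.27  1.09 -0.1 ] 22.1
0.048 0.0482 [-1.93  0.55  5.5 ] 22.35
```

View pics/c6.png

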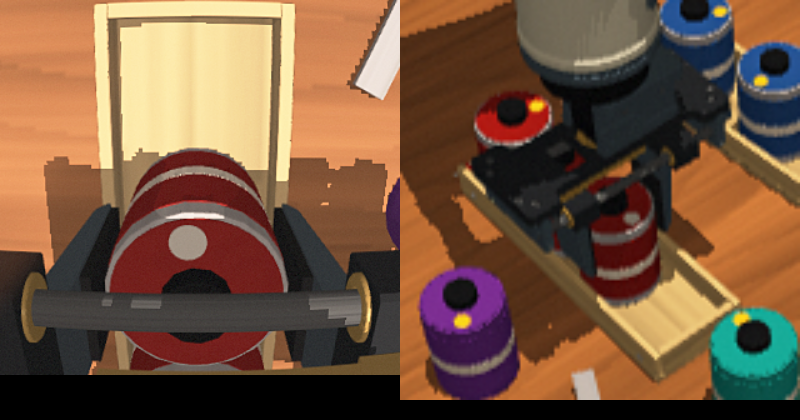

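The tin touched the floor exactly at the expected TCP z of 0.048, and it stands on the lane floor between the walls. Now I'll release, retreat straight up and check.

```bash
python3 - <<'E'
from rig import arm
from h import *
arm.grip(.088)
arm.move_l(W(.037,0,.24),R,feed=.2)
arm.move_to([.25,-.5,.25],R)
print(arm.current_t(),arm.current_force())
for n in ["scene","top"]: cv2.imwrite(f"pics/{n}7.png",arm.snapshot(n)[:,:,::-1])
im=cv2.imread("pics/top7.png")
hsv=cv2.cvtColor(im,cv2.COLOR_BGR2HSV);c=arm.get_calibration("top")
n,l,s,cc=cv2.connectedComponentsWithStats((hsv[...,2]<55).astype(np.uint8))
for i in range(1,n):
    if 80<s[i,4]<160: print(s[i],cc[i].round(1),T(cast(c,*cc[i],.098)).round(4))
a=cv2.resize(im[180:360,260:440],(400,400));b=cv2.resize(cv2.imread("pics/scene7.png")[180:330,190:340],(400,400));cv2.imwrite("pics/c7.png",np.hstack([a,b]))
E
```

```text
26.0583 [ 0.26896003  0.51163377 -0.26652489]
[384 171  11  12 104] [389.1 176.9] [ 0.1961 -0.    ]
[437 249  22  27 150] [443.6 265.1] [ 0.0157 -0.0992]
[387 252  12  12 111] [392.6 257.4] [0.0342 0.0002]
[453 252  13  12 115] [458.9 257.6] [ 0.0296 -0.1302]
[228 257  21  26 108] [242.1 272.7] [0.0134 0.2973]
[223 259  12  12 112] [228.2 264.7] [0.0301 0.3245]
[292 272  12  12 108] [297.5 277.7] [0.0002 0.1885]
[150 287  13  12 123] [156.  292.5] [-0.0201  0.4672]
[389 286  12  11 105] [394.2 290.8] [-0.0316 -0.0002]
[391 317  12  12 108] [396.1 322.3] [-0.0929 -0.0012]
[296 320  12  12 107] [301.8 325.6] [-0.0936  0.1827]
```

View pics/c7.png

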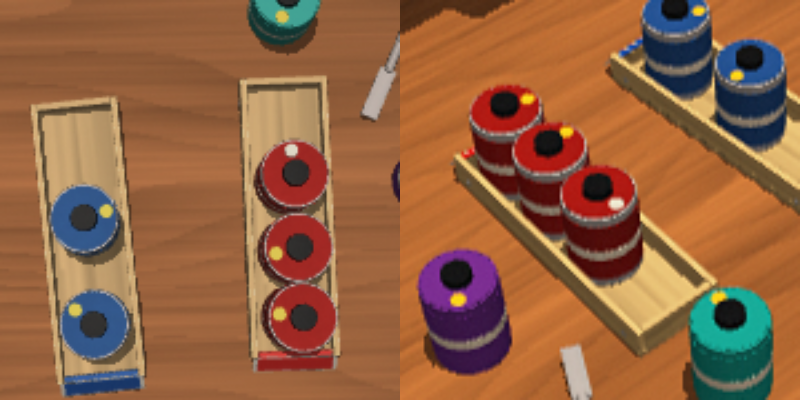

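The tins stand at tray x = −93, −32 and +34 mm, with centre distances of about 61 and 66 mm. All three are upright and the bystanders are unmoved.

```bash
python3 -c "
from rig import arm
print(arm.sign_off(),arm.current_t())"
```

```text
the job is handed in; nothing more can be done
the job is handed in; nothing more can be done
```

The job is done and handed in: the two old red tins are forward against the lip, and the new one stands close behind them. No verdict was reported. The last clock reading before hand-in was about 26 s, against the 51 s limit.

- **Old tins:** I pushed them forward low down with the fingers partly open behind the rear tin, without lifting them, until the wrist force rose to about 9.5 N at the lip.
- **New tin:** I took the red tin with the white dot from the bench and lowered it in steps. It touched the lane floor at exactly the expected height before I let go, and the gripper then moved well clear.

| Check from the last overhead picture | Measured | Allowed |
|---|---|---|
| old_front, x in tray | −93 mm | −100 to −84 mm |
| old_rear, x in tray | −32 mm | −40 to −14 mm |
| new_tin, x in tray | +34 mm | +18 to +56 mm |
| old_front to old_rear | 61 mm | under 72 mm |
| old_rear to new_tin | 66 mm | under 74 mm |
| sideways offset, all three | at most 1.2 mm | ±10 mm |

All three tins stood upright in both camera views. The two blue tins measured where they started. The gouge looked unmoved in the pictures, but I did not measure the carving block, mallet or gouge again at the end.

**Disagreements:** the wrist camera placed things 2–5 mm farther out in x than the overhead camera. The lip was felt about 2 mm from where I predicted it. I allowed for that offset when picking up and placing the new tin. No check failed.

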